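# Load the print tray and line up the stamp

### The arm

A 6-joint arm with a two-finger parallel gripper is mounted at the origin on the work surface. World frame = base frame: x ahead of the robot, y to its left, z up, the work surface at z = 0. Lengths are in m, angles in degrees, forces in N, time in s.
With the tool pointing down it reaches from about 0.3 to 0.75 m from the base axis. Payload 8.5 kg.
Tool frame: the origin (TCP) lies at the very end of the fingers, on their centre line; the grasp point (between the pads) lies 19 mm behind it; z points along the fingers, y is the direction in which the jaws open and shut (so a half turn about z gives the same grasp; the last joint's range is limited). The gripper opens to 85 mm and grips with 20 to 120 N. Pads are 22 mm wide; open, the fingers measure 114 mm over their backs; the gripper's body (76 mm by 85 mm) begins 54 mm behind the grasp point. The pads swing forward as they close: fully open they stand 13 mm farther back than shut.
Start: joints at [-86.648, 21.807, 74.336, -0, 83.858, -12.336], TCP at [0.149, -0.529, 0.231] pointing down, gripper open.
Joint ranges: [-178.18, 178.18], [-50.72, 133.34], [12.68, 142.11], [-81.47, 261.47], [9.98, 163.14], [-165.26, 165.26]. Speed limits (degrees/s): [136.94, 136.94, 180, 180, 180, 180].

### API

Orientations are given as a 3x3 rotation matrix whose columns are the frame's x, y, z axes.
In Python, from rig import env, vision, close_job, spotter gives the robot as it stands. The module is installed in compiled form; this text tells all that it offers.
- The arm moves only by the tool jog_arm, never from a script. Its argument "plan" is a list that holds one entry, the list of rows, each a list of 6 numbers: the shift along the tool's x, y, z in units of 40 mm (1.0 is 40 mm), then the turn, a rotation vector about the tool's x, y, z in units of 0.15 rad (1.0 is 0.15 rad). A call has 1 to 10 rows; each row shifts and turns the commanded pose from where the row before left it, along the tool's axes as they then stand; what a row does not reach is not made up. A row lasts 1/10 s, in which the tool goes at most 50 mm and 8.59 degrees, less where a joint would pass 70% of its speed; a pose out of reach is approached as far as the arm can. A call with a number of a shift or a turn outside -1 to 1 is refused whole. A call with a gripper value outside its range is refused whole. "grip" is the opening, from -1 (shut) to 1 (fully open), set as the call begins (left out, the last holds). The fingers move at their own pace and stop on an object; "squeeze" is the grip in N (left out, the last holds). Time passes only in rows, so rows that do not move let the fingers close. It gives the time, the measured TCP pose, the force and the opening at its end, in the units of the state.
- env.observe(): the state, without advancing time (a new reading comes with each control period).
- vision.get_image(name): name is "scene" or "top"; returns (picture, depth): 384x512x3 uint8, red, green, blue; 384x512 float32, m along the optical axis (not along the pixel's ray), 0 where there is no reading.
- vision.camera_info(name): a dict with "fx", "fy", "cx", "cy" (pixels), "k1" (the pictures are not rectified: a ray, as slopes to the right and down, at radius r is drawn at 1 + k1 r^2 times it, then the intrinsics apply), "rvec" (rotation vector, rad) and "tvec" (3), from world to camera coordinates, as OpenCV has them. Camera axes: x right, y down, z forward; pixel columns grow to the right and rows downward; lengths in m; the calibration is good to about 2 mm. A picture is of the moment at which its call begins. camera_info takes no time and is no camera call.
- close_job(): hands the job in, once; it reports no verdict.
Trained networks look in the newest picture that a camera, given by its name, has taken for a name from the list of things; names that differ only in an ending like _2 or _b are one class to them, and where a whole thing is asked for, a point or a joint stands for the part that bears it (a point fixed in the world has none). Each returns a list of dicts, best first, with "score" (0 to 1); they miss things now and then, are a little off and sometimes report something else, mostly with a low value. They report only what shows in the picture. A call takes as long as a camera call. They do not tell look-alikes from the thing itself.
- spotter.trace(camera, query): "pixels" (384x512 bool, what is visible of it) and "rect" ([left, top, right, bottom] in pixels, round what is visible of it).
The state is a dict: "time_s": time; "q": joint angles; "qvel": joint speeds; "joint_efforts": joint torques, N m; "position": TCP position; "tool_rot": TCP orientation; "ft_force": force on the tool from outside, world axes, zero at the start; "wrist_torque": the same for the moment, N m; "grip_width": finger opening in m.
Only numpy, scipy, OpenCV 4.12 (cv2) and the standard library are available. Lean on these libraries where they do the work, as an engineer would, in place of code of your own. Each camera call takes 0.05 s, during which the arm holds its last target.

### The job

Slide the grey tray, with its plywood tile on it, in through the mouth of the aluminium slotted print bed until it is fully home against the black stop. Then take the stamp with the blue handle over the ink jars and finish holding it level about a centimetre above the tile, centred over the lightning bolt between the blue tape corners and square to them, never letting it touch the tile. Keep hold of it there: the job ends with the stamp still in the gripper, the tile still in its pocket, and the other things left where they are.

Things in the scene. Friction and masses are not known exactly. Their poses are not given: they have to be found in the camera images.
- bed: fixed print bed, 163 mm across (its x), about 190 mm long (its y): two aluminium side rails 24 mm high, a black stop across its -y end, mouth at +y, no floor (the tray slides on the table). Inner rail faces at x = +-67.5 mm, stop face at y = -90 mm. Origin on the table between the rails; a tray fully home has its origin on it and its axes parallel.
- bed_mouth (a point): middle of the mouth of the bed, on the table at bed y = +50 mm; axes as the bed's. Splayed guides run on to y = +85 mm, 13 mm wider per side. Inwards from here the rails have lips reaching in to x = +-59 mm, undersides 16 mm above the table, so the tray can enter only endwise, towards bed -y
- tray: loose grey tray, 130 mm (its x) by 180 mm (its y), 12 mm high over the rim, about 0.35 kg, starting on the table off the mouth of the bed, its plain -y end (enters first) towards the bed. A red upright grip plate, 60 mm wide (x), 12 mm thick (y), from 5 to 55 mm above the table, stands at y = +75 mm. Origin: centre of the underside.
- tray_grip (a point): point in the tray's red grip plate, 36 mm above the tray's underside, at tray x = 0, y = +75 mm; axes as the tray's. Pinch across the plate's 12 mm thickness (along tray y) from above.
- tray_pocket (a point): centre of the floor of the tile pocket in the tray (black ribs 4 mm high, 1.7 mm play around the tile), at tray x = 0, y = -25 mm, 5 mm above the tray's underside; axes as the tray's
- tile: loose plywood tile 100 mm (its x) by 80 mm (its y) by 8 mm in the pocket of the tray, axes along the tray; on top a black lightning bolt, long along x, and four blue tape corners framing a 76 by 46 mm stamp outline centred on the tile. Origin: centre of the underside. In the tray its top lies 13 mm above the table.
- tile_mark (a point): centre of the tile's top face and of the lightning bolt; axes as the tile's
- stamp: the stamp to use: wooden block 76 mm (its x) by 46 mm (its y), 22 mm high with its black rubber pad (70 by 40 mm) underneath, and a BLUE upright handle rib on top 56 mm long (x), 14 mm thick (y), from 22 to 60 mm above the underside. About 0.12 kg. Origin: centre of the underside. Either way round will do.
- stamp_face (a point): centre of the underside of the blue-handled stamp; axes as the stamp's
- stamp_grip (a point): point in the blue handle rib 46 mm above the stamp's underside; pinch across its 14 mm thickness (along stamp y) from above
- spare_stamp: bystander: a stamp of the same size and shape with an ORANGE handle; leave it alone. The two stamps swap places from start to start. Origin: centre of the underside
- ink_rack: fixed wooden rack 250 mm (x) by 74 mm (y) with walls 30 mm high, standing between the stamps and the bed, with three ink jars in it; origin: centre of the underside
- ink0: red ink jar with white lid, 58 mm across, 90 mm high, in the rack (its top 94 mm above the table); origin: centre of the underside
- ink1: yellow ink jar, the same size, in the rack
- ink2: green ink jar, the same size, in the rack
- marker_yellow: bystander: marker pen with a yellow cap, 138 mm long (x), 12 mm thick, lying on the table to the left of the tray
- marker_black: bystander: marker pen with a black cap, the same size, lying on the table beyond the tray
- tape_roll: bystander: roll of blue tape lying flat, 84 mm across, 24 mm high, beyond the bed; origin: centre of the underside
Not all that is in view belongs to the job. Leave any turquoise look-alike of the stamp alone.

How it is judged (in metres and radians):
On the way, in this order (a step that is already met when the one before it is completed fails the run):
1. the tray is fully home in the bed with the tile in its pocket (y of tray in the frame of bed between -0.006 and 0.006 m and x of tray in the frame of bed between -0.008 and 0.008 m and z of tray in the frame of bed below 0.006 m and distance between tile and tray_pocket below 0.007 m and angle between the x axis of tile and the x axis of tray, either way round below 0.1 rad), for 0.3 s.
2. the blue-handled stamp is in the gripper, lifted off the table (height (world z) of stamp_face above 0.03 m and contact force between the fingers and stamp above 0.5 N), for 0.2 s.
At the end, for the whole second after the job is handed in: Tray home (6 mm along, 8 mm across), tile in its pocket (7 mm, 0.1 rad); blue-handled stamp held still in the fingers, underside 3 to 20 mm above the tile, within 7 mm of the mark, 0.1 rad in turn (either way round), 0.08 rad in tilt, touching none of tile, tray and bed (all of step 1 and z of stamp_face in the frame of tile_mark between 0.003 and 0.02 m and horizontal distance between stamp_face and tile_mark below 0.007 m and angle between the x axis of stamp and the x axis of tile, either way round below 0.1 rad and angle between stamp's own z axis and vertical below 0.08 rad and linear speed of stamp below 0.02 m/s and contact force between the fingers and stamp above 0.5 N and contact force between stamp and tile below 0.1 N and contact force between stamp and tray below 0.1 N and contact force between stamp and bed below 0.1 N); the arm keeps its last pose, push and grip.
It fails at once if the blue-handled stamp touches the tile (contact force between stamp and tile above 0.1 N).
It fails at once if another thing is shifted by more than 30 mm or knocked over (distance of any of spare_stamp, ink0, ink1, ink2, marker_yellow, marker_black, tape_roll from where it was at the start of the episode above 0.03 m or angle between any of spare_stamp, ink0, ink1, ink2, marker_yellow, marker_black, tape_roll's own z axis and vertical above 0.5 rad).
It also fails if it takes over 64 s, if anything falls off the work surface, if the arm or the gripper's body presses on something with over 40 N, if the wrist force passes 120 N, or if a joint passes its speed limit or range.

## Working session

There is one attempt and no reset: what is moved stays moved. The work goes in short steps, Python scripts to look and compute and a tool call to move; the robot and the scene stay as the last step left them, time stands still between calls to the robot, and variables do not carry over. Pictures are saved under pics/ and viewed, and the job is handed in when it is done.

Besides the shell and the picture viewer there is one more tool, called after "Emit:" as name(argument=value, ...), one argument or row to a line, values as JSON. jog_arm: Moves the arm, as the interface text tells. Its arguments: {"type":"object","properties":{"plan":{"type":"array"},"grip":{"type":"number"},"squeeze":{"type":"number"}},"required":["plan"]}

```bash
mkdir -p pics
cat > h.py <<'E'
import numpy as np, cv2
from rig import env, vision, close_job, spotter
def snap(cam,fn):
    im,d=vision.get_image(cam); cv2.imwrite('pics/'+fn,cv2.cvtColor(im,cv2.COLOR_RGB2BGR)); np.savez('/tmp/'+cam,im=im,d=d); return im,d
def cal(cam):
    c=vision.camera_info(cam); R=cv2.Rodrigues(np.array(c['rvec'],float))[0]; return c,R,np.array(c['tvec'],float).ravel()
def rays(cam,px):
    c,R,t=cal(cam); K=np.array([[c['fx'],0,c['cx']],[0,c['fy'],c['cy']],[0,0,1.]])
    u=cv2.undistortPoints(np.array(px,float).reshape(-1,1,2),K,np.array([c['k1'],0,0,0.])).reshape(-1,2)
    return np.c_[u,np.ones(len(u))],R,t
def onplane(cam,px,z):
    r,R,t=rays(cam,px); C=-R.T@t; w=r@R
    return C+w*((z-C[2])/w[:,2])[:,None]
def withdepth(cam,px,d):
    px=np.array(px); r,R,t=rays(cam,px); dd=d[px[:,1].astype(int),px[:,0].astype(int)]
    return (r*dd[:,None]-t)@R
def proj(cam,P):
    c,R,t=cal(cam); K=np.array([[c['fx'],0,c['cx']],[0,c['fy'],c['cy']],[0,0,1.]])
    return cv2.projectPoints(np.array(P,float).reshape(-1,1,3),R,t,K,np.array([c['k1'],0,0,0.]))[0].reshape(-1,2)
E
python3 - <<'E'
from h import *
for c in('scene','top'):
    snap(c,c+'0.png'); i,R,t=cal(c); print(c,i,-R.T@t)
s=env.observe(); print({k:np.round(v,3).tolist() for k,v in s.items()})
E
```

```text
scene {'fx': 418.41391839241317, 'fy': 418.41391839241317, 'cx': 253.77522547630215, 'cy': 190.84399201213702, 'k1': -0.12245982617829744, 'rvec': array([ 2.51056682,  0.76733954, -0.21825242]), 'tvec': array([-0.53719115, -0.24229728,  1.4539833 ])} [ 0.98208595 -0.47961562  1.12553356]
top {'fx': 448.43026915995705, 'fy': 448.43026915995705, 'cx': 254.3383261367957, 'cy': 191.56471610612334, 'k1': -0.0728134512683589, 'rvec': array([ 2.12985049, -2.10327896,  0.20665903]), 'tvec': array([0.0296522 , 0.61393383, 1.07827868])} [0.3903765  0.0330645  1.17770617]
{'time_s': 0.1, 'q': [-86.648, 21.837, 74.379, 0.001, 83.856, -12.338], 'qvel': [0.01, -0.06, -0.186, -0.022, 0.019, 0.006], 'joint_efforts': [0.004, -44.921, -23.166, -0.0, 0.004, -0.0], 'position': [0.149, -0.529, 0.231], 'tool_rot': [[0.963, 0.27, -0.0], [0.27, -0.963, 0.001], [0.0, -0.001, -1.0]], 'ft_force': [0.844, -0.364, 1.214], 'wrist_torque': [0.014, -0.022, 0.096], 'grip_width': 0.085}
```

View pics/scene0.png

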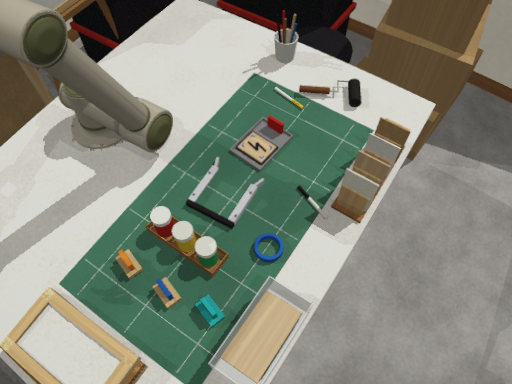

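View pics/top0.png

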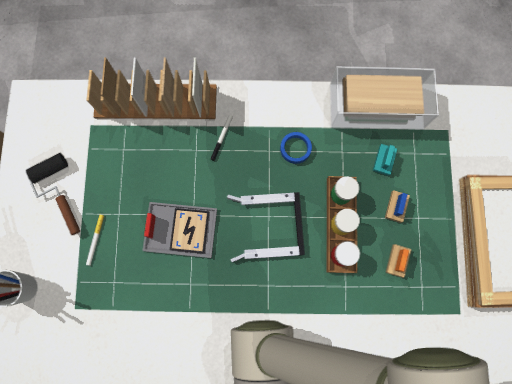

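The top view shows the tray at (180,230), its red plate at (150,225) and the tile at (190,230). The bed is at (270,226) with its mouth to the left and its stop at (297,223). The jars are at (345,190/220/254). The stamps are blue (398,206), orange (400,260) and a turquoise look-alike (385,160).

Run:
```python
from h import *
im,d=snap('top','t1.png')
def crop(n,x0,y0,x1,y1,s):
    c=cv2.resize(im[y0:y1,x0:x1],None,fx=s,fy=s,interpolation=cv2.INTER_CUBIC); cv2.imwrite('pics/'+n,cv2.cvtColor(c,cv2.COLOR_RGB2BGR))
crop('c1.png',135,180,315,275,4.4); crop('c2.png',320,130,430,290,3.7)
for q in('tray','tile','bed','stamp','tray_grip','ink_rack','spare_stamp'):
    for r in spotter.trace('top',q)[:4]:
        m=r['pixels']; ys,xs=np.nonzero(m); n=len(xs)
        rc=cv2.minAreaRect(np.c_[xs,ys].astype(np.float32)); print(q,round(r['score'],2),np.round(r['rect']),n,np.round(rc[0],1),np.round(rc[1],1),round(rc[2],1))
```

```text
tray 0.56 [144. 203. 215. 261.] 2121 [179.3 229.2] [69.9 49.8] 5.7
tile 0.87 [172. 210. 209. 252.] 1179 [189.1 230.3] [30.7 39.1] 7.6
bed 0.86 [230. 192. 305. 261.] 1459 [265.6 224.8] [65.3 72.7] 85.5
stamp 0.71 [384. 190. 408. 224.] 546 [397.  205.9] [18.9 30.3] 14.0
stamp 0.55 [371. 144. 395. 173.] 522 [384.9 158.4] [18.4 29.8] 14.0
tray_grip 0.89 [144. 202. 217. 260.] 2408 [179.4 230.2] [70.8 52.8] 5.0
ink_rack 0.66 [327. 176. 357. 272.] 1148 [341.5 224. ] [96. 29.] 90.0
spare_stamp 0.93 [387. 245. 411. 273.] 485 [398.1 260. ] [17.5 28.6] 16.7
spare_stamp 0.26 [227. 191. 305. 262.] 1527 [265.8 226.3] [67.2 73.7] 86.4
```

View pics/c1.png

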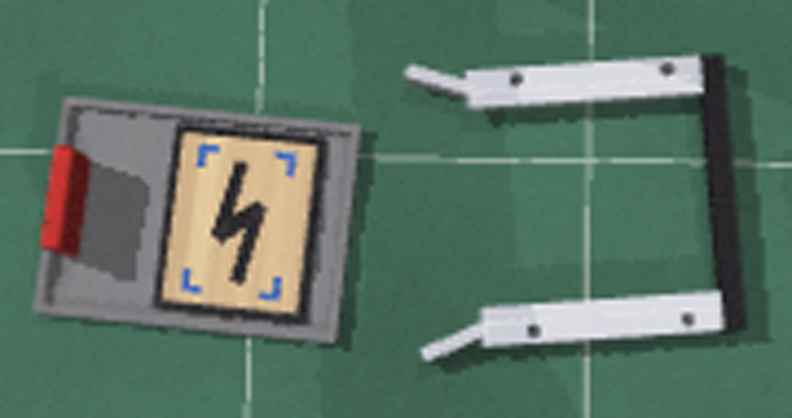

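View pics/c2.png

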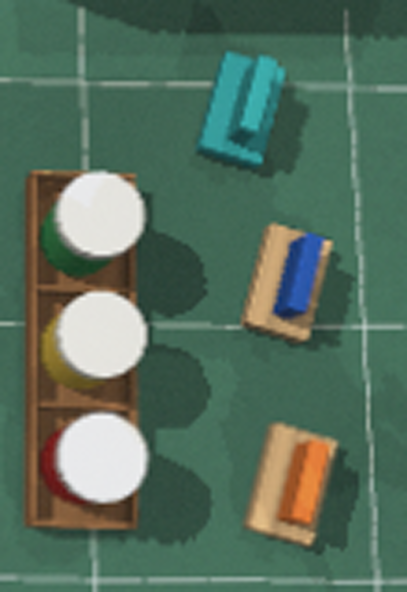

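```bash
cat >> h.py <<'E'
def uncrop(p,x0,y0,s): return (np.array(p,float)+.5)/s-.5+[x0,y0]
def fit2(M,P):
    M=np.array(M,float);P=np.array(P,float)[:,:2];mc,pc=M.mean(0),P.mean(0)
    U,S,Vt=np.linalg.svd((M-mc).T@(P-pc)); R=Vt.T@np.diag([1,np.linalg.det(Vt.T@U.T)])@U.T
    t=pc-R@mc; return t,np.degrees(np.arctan2(R[1,0],R[0,0])),np.linalg.norm((R@M.T).T+t-P,axis=1)
E
python3 - <<'E'
from h import *
r=lambda x:np.round(x,4).tolist()
def go(n,px,cr,z,M):
    P=onplane('top',uncrop(px,*cr),z); t,a,e=fit2(M,P); print(n,r(t),round(a,2),'res',r(e)); return P
C1=(135,180,4.4);C2=(320,130,3.7)
# y=+90 is left (plate end). up in image=+x world. tray -y points right = world -y. tray x -> world x(up)
go('tray',[(65,97),(360,124),(334,342),(36,312)],C1,.012,[(.065,.09),(.065,-.09),(-.065,-.09),(-.065,.09)])
go('tile',[(180,130),(325,143),(298,316),(157,302)],C1,.013,[(.05,.04),(.05,-.04),(-.05,-.04),(-.05,.04)])
go('bed',[(465,70),(703,55),(470,108),(706,92),(482,308),(720,291),(486,347),(724,330)],C1,.024,[(.0815,.05),(.0815,-.09),(.059,.05),(.059,-.09),(-.059,.05),(-.059,-.09),(-.0815,.05),(-.0815,-.09)])
# stamp block top corners z=.022: TL(270,222) TR(333,240) BR(308,343) BL(243,325)
go('stamp block',[(270,222),(333,240),(308,343),(243,325)],C2,.022,[(.038,.023),(.038,-.023),(-.038,-.023),(-.038,.023)])
# handle top z=.06: 
go('handle',[(305,234),(324,239),(301,316),(281,310)],C2,.06,[(.028,.007),(.028,-.007),(-.028,-.007),(-.028,.007)])
go('platetop',[(53,145),(75,148),(62,255),(41,251)],C1,.055,[(.03,.006),(.03,-.006),(-.03,-.006),(-.03,.006)])
E
```

```text
tray [0.5208, 0.2315] -4.69 res [0.0007, 0.0004, 0.0013, 0.0011]
tile [0.5184, 0.2064] -5.43 res [0.0034, 0.005, 0.0019, 0.0033]
bed [0.5321, 0.0165] 4.55 res [0.0014, 0.0009, 0.0003, 0.0008, 0.0004, 0.0009, 0.001, 0.0005]
stamp block [0.5875, -0.3399] -16.35 res [0.0006, 0.0014, 0.0006, 0.0018]
handle [0.5864, -0.3378] -19.39 res [0.0004, 0.0011, 0.0001, 0.0009]
platetop [0.5253, 0.3057] -3.67 res [0.0014, 0.0006, 0.0015, 0.0002]
```

```bash
cat >> h.py <<'E'
def world(pose,pts):
    (x,y),a=pose; a=np.radians(a); R=np.array([[np.cos(a),-np.sin(a)],[np.sin(a),np.cos(a)]])
    p=np.array(pts,float); return np.c_[(R@p[:,:2].T).T+[x,y],p[:,2]]
def box(hx,hy,z,cy=0): return [(hx,cy+hy,z),(hx,cy-hy,z),(-hx,cy-hy,z),(-hx,cy+hy,z)]
def overlay(cam,im,items,win,s,fn):
    x0,y0,x1,y1=win; o=cv2.resize(im[y0:y1,x0:x1],None,fx=s,fy=s,interpolation=cv2.INTER_CUBIC)[:,:,::-1].copy()
    for pose,pts,col in items:
        q=(proj(cam,world(pose,pts))-[x0,y0]+.5)*s-.5
        cv2.polylines(o,[np.round(q*8).astype(np.int32)],True,col,1,cv2.LINE_AA,3)
    cv2.imwrite('pics/'+fn,o)
E
python3 - <<'E'
from h import *
im,d=snap('scene','s1.png')
T=((.5208,.2315),-4.69);B=((.5321,.0165),4.55);S=((.5870,-.3388),-17.)
c=(255,0,255)
it=[(T,box(.065,.09,.012),c),(T,box(.03,.006,.055,.075),c),(T,box(.05,.04,.013,-.025),c),(B,[(.0815,.05,.024),(.0815,-.09,.024),(.059,-.09,.024),(.059,.05,.024)],c),(B,[(-.0815,.05,.024),(-.0815,-.09,.024),(-.059,-.09,.024),(-.059,.05,.024)],c),(S,box(.038,.023,.022),c),(S,box(.028,.007,.06),c)]
overlay('scene',im,it,(180,105,300,230),4.6,'o1.png')
overlay('scene',im,it,(140,270,190,310),8,'o2.png')
E
```

```text
(no output)
```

View pics/o1.png

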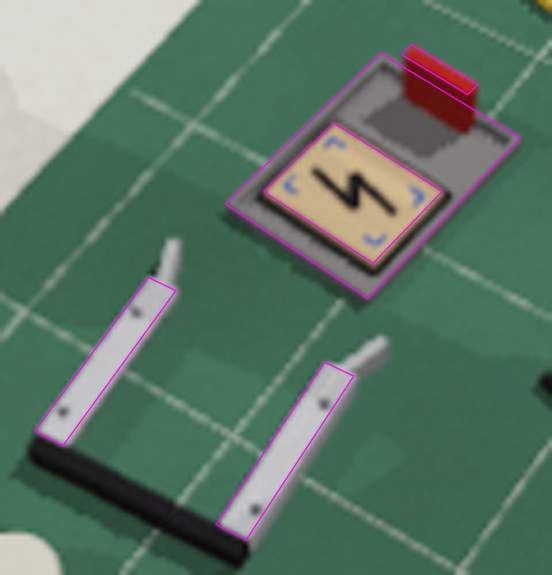

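View pics/o2.png

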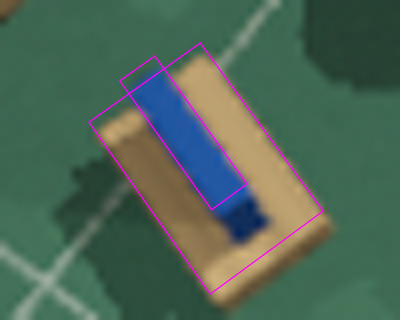

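Emit:
jog_arm(
  plan=[
    [[0,0,0,0,0,0.79],[0,0,0,0,0,0.79],[0,0,0,0,0,0.79],[0.32,-0.9,0,0,0,0],[0.32,-0.9,0,0,0,0],[0.32,-0.9,0,0,0,0],[0.32,-0.9,0,0,0,0],[0.32,-0.9,0,0,0,0],[0.32,-0.9,0,0,0,0],[0.32,-0.9,0,0,0,0]],
  ],
  grip=1,
)

```text
time_s: 1.55
position: [0.2589, -0.2842, 0.2314]
tool_rot: [[0.997, -0.082, 0.0], [-0.082, -0.997, -0.0], [0.0, 0.0, -1.0]]
ft_force: [2.6, 0.2, -0.2]
grip_width: 0.0855
```

Emit:
jog_arm(
  plan=[
    [[0.32,-0.9,0,0,0,0],[0.32,-0.9,0,0,0,0],[0.32,-0.9,0,0,0,0],[0.32,-0.9,0,0,0,0],[0.32,-0.9,0,0,0,0],[0.32,-0.9,0,0,0,0],[0.32,-0.9,0,0,0,0],[0.32,-0.9,0,0,0,0],[0.32,-0.9,0,0,0,0],[0.32,-0.9,0,0,0,0]],
  ],
)

```text
time_s: 2.55
position: [0.4159, 0.0644, 0.2315]
tool_rot: [[0.997, -0.081, 0.001], [-0.081, -0.997, -0.0], [0.001, 0.0, -1.0]]
ft_force: [0.5, -0.9, 0.7]
grip_width: 0.0851
```

Emit:
jog_arm(
  plan=[
    [[0.325,-0.894,0,0,0,0],[0.325,-0.894,0,0,0,0],[0.325,-0.894,0,0,0,0],[0.325,-0.894,0,0,0,0],[0.325,-0.894,0,0,0,0],[0.325,-0.894,0,0,0,0],[0.325,-0.894,0,0,0,0],[0,0,0.8,0,0,0],[0,0,0.8,0,0,0],[0,0,0.8,0,0,0]],
  ],
)

```text
time_s: 3.55
position: [0.5266, 0.3051, 0.1341]
tool_rot: [[0.997, -0.081, 0.0], [-0.081, -0.997, 0.0], [0.0, -0.0, -1.0]]
ft_force: [0.6, 0.2, -0.7]
grip_width: 0.0852
```

Run:
```python
from h import *
s=env.observe(); print(s['position'],s['time_s'])
im,d=snap('scene','s2.png')
T=((.5208,.2315),-4.69)
p=s['position'];c=(255,0,255)
overlay('scene',im,[(T,box(.065,.09,.012),c),(((p[0],p[1]),0),[(0,0,p[2]),(0,0,.055)],(0,255,0))],(180,50,330,190),4,'o3.png')
```

```text
[0.52655498 0.30506935 0.13408238] 3.55
```

View pics/o3.png

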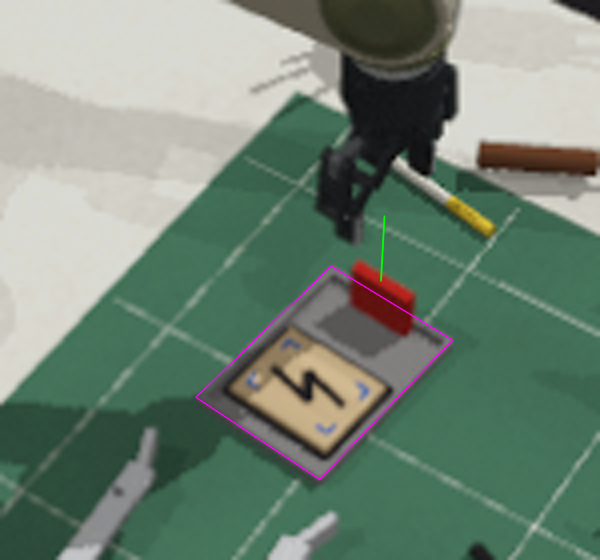

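Emit:
jog_arm(
  plan=[
    [[0,0,0.57,0,0,0],[0,0,0.57,0,0,0],[0,0,0.57,0,0,0],[0,0,0.57,0,0,0],[0,0,0.57,0,0,0],[0,0,0,0,0,0],[0,0,0,0,0,0]],
  ],
)

```text
time_s: 4.3
position: [0.5272, 0.3049, 0.0223]
tool_rot: [[0.997, -0.082, 0.001], [-0.082, -0.997, 0.0], [0.001, -0.0, -1.0]]
ft_force: [0.4, 0.1, 1.0]
grip_width: 0.0853
```

Emit:
jog_arm(
  plan=[
    [[0,0,0,0,0,0],[0,0,0,0,0,0],[0,0,0,0,0,0],[0,0,0,0,0,0],[0,0,0,0,0,0],[0,0,0,0,0,0],[0,0,0,0,0,0],[0,0,0,0,0,0]],
  ],
  grip=-1,
  squeeze=40,
)

```text
time_s: 5.1
position: [0.5268, 0.305, 0.0217]
tool_rot: [[0.997, -0.082, 0.001], [-0.082, -0.997, 0.0], [0.001, -0.001, -1.0]]
ft_force: [-0.4, 1.6, 5.3]
grip_width: 0.0113
```

Run:
```python
from h import *
s=env.observe(); print(s['position'],s['tool_rot'],s['time_s'],s['grip_width'],s['ft_force'])
im,d=snap('scene','s3.png')
T=((.5208,.2315),-4.69)
c=(255,0,255)
overlay('scene',im,[(T,box(.065,.09,.012),c)],(180,50,330,190),4,'o4.png')
im,d=snap('top','t3.png')
overlay('top',im,[(T,box(.065,.09,.012),c)],(110,180,310,280),4,'o5.png')
```

```text
[0.52684512 0.30498982 0.02173569] [[ 9.96660821e-01 -8.16496128e-02  7.41287503e-04]
 [-8.16499896e-02 -9.96660943e-01  4.93063211e-04]
 [ 6.98553882e-04 -5.51942901e-04 -9.99999604e-01]] 5.1 0.011290915649427736 [-0.40356407  1.60993337  5.30258674]
```

View pics/o4.png

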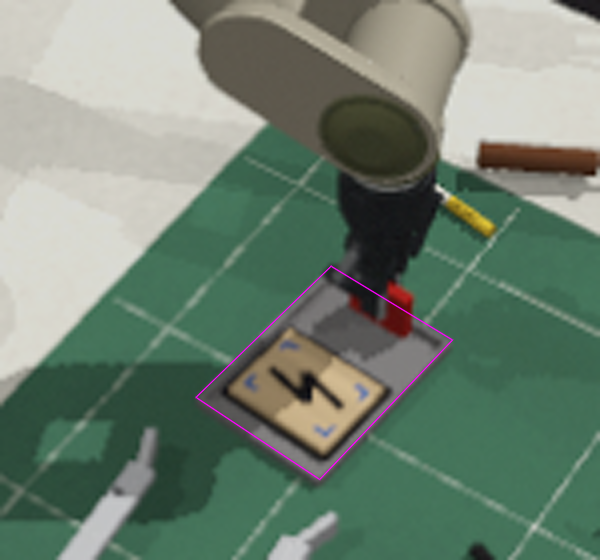

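View pics/o5.png

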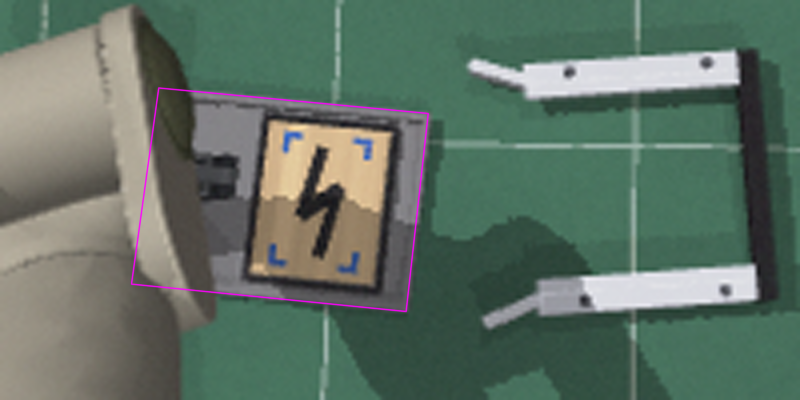

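Emit:
jog_arm(
  plan=[
    [[0,0,0,0,0,-0.27],[0,0,0,0,0,-0.27],[0,0,0,0,0,-0.27],[0,0,0,0,0,-0.265],[-0.15,0.19,0,0,0,0],[-0.15,0.19,0,0,0,0],[-0.14,0.19,0,0,0,0],[0,0,0,0,0,0],[0,0,0,0,0,0]],
  ],
)

```text
time_s: 6.1
position: [0.5103, 0.2793, 0.0217]
tool_rot: [[0.997, 0.079, -0.001], [0.079, -0.997, -0.002], [-0.001, 0.001, -1.0]]
ft_force: [-2.6, -4.3, 9.1]
grip_width: 0.0115
```

Run:
```python
from h import *
s=env.observe(); print(s['position'],s['tool_rot'][0],s['ft_force'])
c=(255,0,255)
B=((.5321,.0165),4.55)
T=(tuple(world(B,[(0,.19,0)])[0,:2]),4.55)
it=[(T,box(.065,.09,.012),c),(T,box(.05,.04,.013,-.025),c),(B,[(.059,.05,.024),(.0815,.05,.024),(.0815,-.09,.024),(.059,-.09,.024)],c),(B,[(-.059,.05,.024),(-.0815,.05,.024),(-.0815,-.09,.024),(-.059,-.09,.024)],c)]
im,d=snap('top','t4.png'); overlay('top',im,it,(130,180,310,280),4.4,'o6.png')
im,d=snap('scene','s4.png'); overlay('scene',im,it,(180,105,310,230),4.6,'o7.png')
```

```text
[0.51028325 0.27925249 0.02173613] [ 9.96899697e-01  7.86774091e-02 -9.26577347e-04] [-2.55079599 -4.2884904   9.1328187 ]
```

View pics/o6.png

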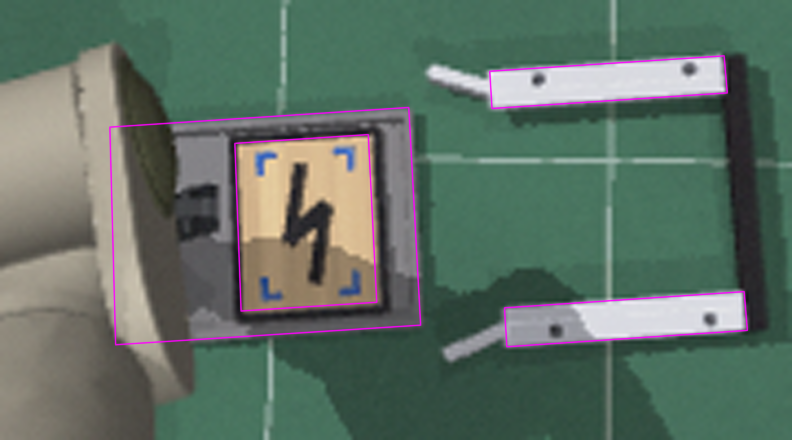

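View pics/o7.png

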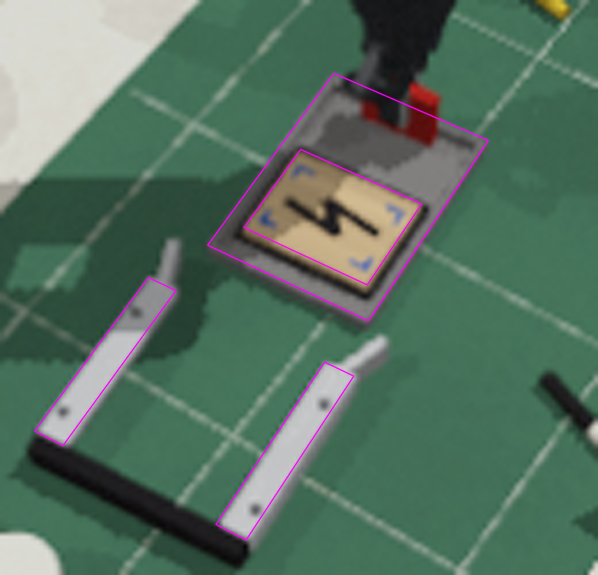

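Emit:
jog_arm(
  plan=[
    [[0,0.25,0,0,0,0],[0,0.25,0,0,0,0],[0,0.25,0,0,0,0],[0,0.2,0,0,0,0],[0,0.2,0,0,0,0],[0,0.2,0,0,0,0],[0,0.2,0,0,0,0],[0,0.2,0,0,0,0],[0,0,0,0,0,0]],
  ],
)

```text
time_s: 7.1
position: [0.5162, 0.2097, 0.0217]
tool_rot: [[0.997, 0.078, 0.0], [0.078, -0.997, -0.0], [0.0, 0.0, -1.0]]
ft_force: [-0.4, -2.6, 7.8]
grip_width: 0.0115
```

Run:
```python
from h import *
s=env.observe(); print(s['position'],s['tool_rot'][0],s['ft_force'])
c=(255,0,255)
B=((.5321,.0165),4.55)
T=(tuple(world(B,[(0,.19-.07,0)])[0,:2]),4.55)
it=[(T,box(.065,.09,.012),c),(T,box(.05,.04,.013,-.025),c),(B,[(.059,.05,.024),(.0815,.05,.024),(.0815,-.09,.024),(.059,-.09,.024)],c),(B,[(-.059,.05,.024),(-.0815,.05,.024),(-.0815,-.09,.024),(-.059,-.09,.024)],c)]
im,d=snap('top','t5.png'); overlay('top',im,it,(130,180,310,280),4.4,'o8.png')
```

```text
[0.51622882 0.20970555 0.02173117] [9.96953281e-01 7.80009717e-02 5.55335914e-05] [-0.3533944  -2.55385509  7.78254129]
```

View pics/o8.png

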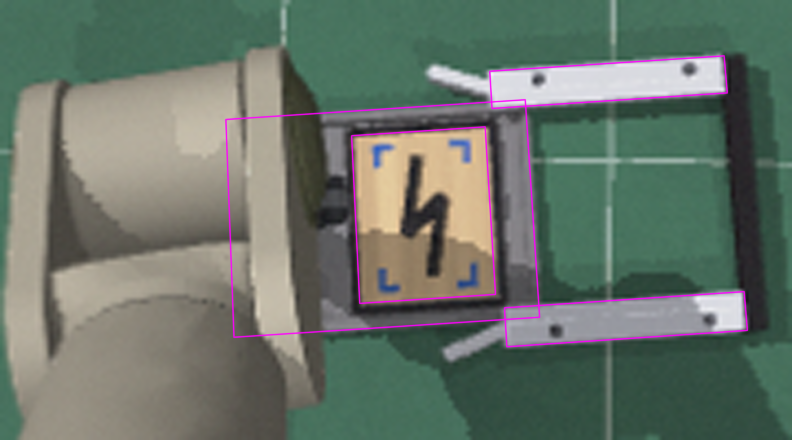

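Emit:
jog_arm(
  plan=[
    [[0,0.25,0,0,0,0],[0,0.3,0,0,0,0],[0,0.3,0,0,0,0],[0,0.3,0,0,0,0],[0,0.3,0,0,0,0],[0,0.3,0,0,0,0],[0,0.3,0,0,0,0],[0,0.3,0,0,0,0],[0,0.25,0,0,0,0],[0,0,0,0,0,0]],
  ],
)

```text
time_s: 8.15
position: [0.5244, 0.1057, 0.0217]
tool_rot: [[0.997, 0.078, -0.0], [0.078, -0.997, -0.001], [-0.0, 0.001, -1.0]]
ft_force: [0.1, -4.3, 8.5]
grip_width: 0.0118
```

Emit:
jog_arm(
  plan=[
    [[0,0.1,0,0,0,0],[0,0.1,0,0,0,0],[0,0.1,0,0,0,0],[0,0,0,0,0,0]],
  ],
)

```text
time_s: 8.55
position: [0.5251, 0.0949, 0.0217]
tool_rot: [[0.997, 0.078, -0.0], [0.078, -0.997, 0.0], [-0.0, -0.0, -1.0]]
ft_force: [-0.8, 2.9, 7.7]
grip_width: 0.0109
```

Emit:
jog_arm(
  plan=[
    [[0,0.05,0,0,0,0],[0,0.05,0,0,0,0],[0,0,0,0,0,0]],
  ],
)

```text
time_s: 8.85
position: [0.5249, 0.0925, 0.0217]
tool_rot: [[0.997, 0.079, -0.001], [0.079, -0.997, 0.003], [-0.001, -0.003, -1.0]]
ft_force: [-1.6, 13.0, 10.2]
grip_width: 0.0114
```

Emit:
jog_arm(
  plan=[
    [[0,0.04,0,0,0,0],[0,0,0,0,0,0],[0,0,0,0,0,0]],
  ],
)

```text
time_s: 9.15
position: [0.5247, 0.0924, 0.0217]
tool_rot: [[0.997, 0.079, -0.001], [0.079, -0.997, 0.005], [-0.001, -0.005, -1.0]]
ft_force: [-2.5, 22.6, 9.7]
grip_width: 0.0112
```

Emit:
jog_arm(
  plan=[
    [[0,-0.05,0,0,0,0],[0,0,0,0,0,0],[0,0,0,0,0,0],[0,0,0,0,0,0],[0,0,0,0,0,0],[0,0,0,0,0,0],[0,0,0,0,0,0]],
  ],
  grip=1,
)

```text
time_s: 9.85
position: [0.526, 0.0915, 0.0213]
tool_rot: [[0.997, 0.079, -0.0], [0.079, -0.997, -0.0], [-0.0, 0.0, -1.0]]
ft_force: [0.1, 0.2, 0.1]
grip_width: 0.0852
```

Emit:
jog_arm(
  plan=[
    [[0,0,-0.3,0,0,0],[0,0,-0.6,0,0,0],[0,0,-0.9,0,0,0],[0,0,-0.9,0,0,0],[0,0,-0.9,0,0,0],[0,0,-0.9,0,0,0],[0,0,-0.9,0,0,0]],
  ],
)

```text
time_s: 10.55
position: [0.5255, 0.0917, 0.2399]
tool_rot: [[0.997, 0.08, 0.001], [0.08, -0.997, -0.0], [0.001, 0.0, -1.0]]
ft_force: [-0.3, 0.4, 0.7]
grip_width: 0.0851
```

Run:
```python
from h import *
s=env.observe(); print(s['position'],s['tool_rot'][0],s['ft_force'])
c=(255,0,255)
B=((.5321,.0165),4.55)
T=B
it=[(T,box(.065,.09,.012),c),(T,box(.05,.04,.013,-.025),c),(B,[(.059,.05,.024),(.0815,.05,.024),(.0815,-.09,.024),(.059,-.09,.024)],c),(B,[(-.059,.05,.024),(-.0815,.05,.024),(-.0815,-.09,.024),(-.059,-.09,.024)],c)]
im,d=snap('top','t6.png'); overlay('top',im,it,(210,180,310,270),7,'o9.png')
im,d=snap('scene','s6.png'); overlay('scene',im,it,(180,105,310,230),4.6,'o10.png')
```

```text
[0.52547806 0.09168636 0.23991615] [9.96833177e-01 7.95157333e-02 9.30248361e-04] [-0.2532609   0.44011902  0.74173147]
```

View pics/o9.png

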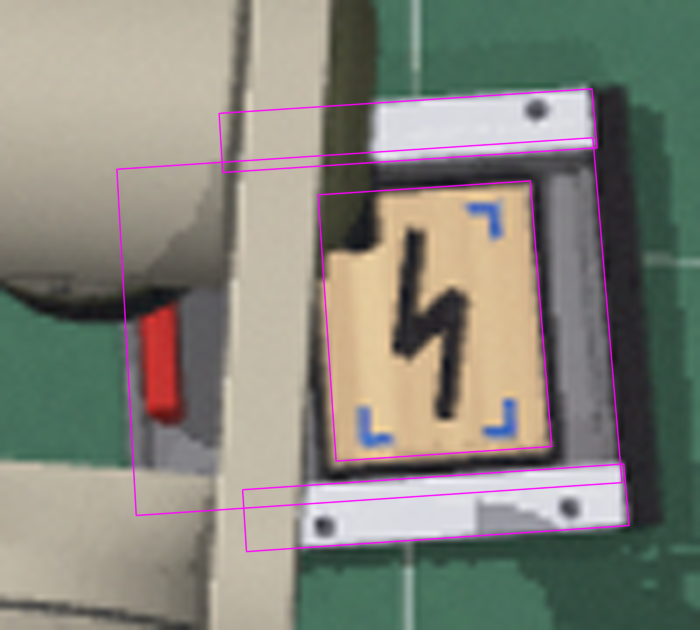

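View pics/o10.png

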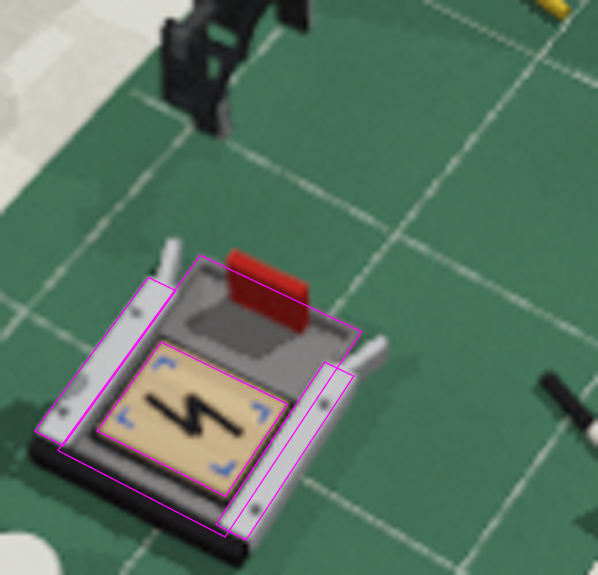

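Run:
```python
from h import *
z=np.load('/tmp/top.npz')['im'];y=np.load('/tmp/scene.npz')['im']
overlay('top',z,[],(378,185,418,229),10,'z1.png'); overlay('scene',y,[],(145,270,190,312),10,'z2.png')
a=cv2.imread('pics/z1.png');b=cv2.imread('pics/z2.png'); h=max(len(a),len(b))
p=lambda i:cv2.copyMakeBorder(i,0,h-len(i),0,0,0)
cv2.imwrite('pics/z.png',np.hstack([p(a)[:, :395],p(b)[:, :400]])); print(a.shape,b.shape)
```

```text
(440, 400, 3) (420, 450, 3)
```

View pics/z.png

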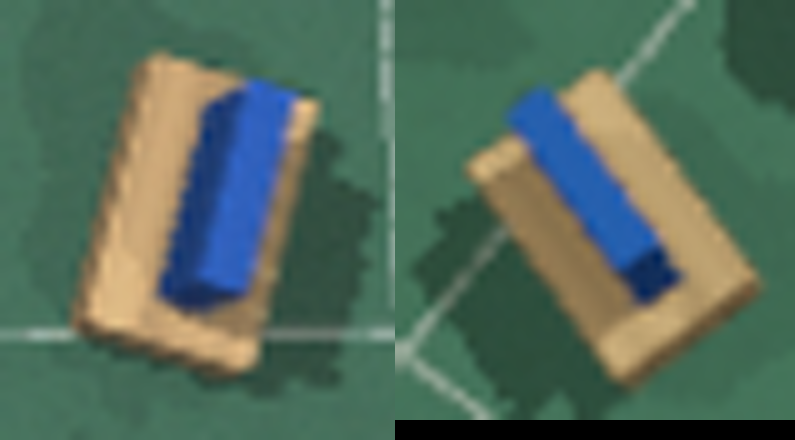

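Run:
```python
from h import *
from scipy.optimize import least_squares
tb=[(152,56),(320,100),(256,368),(85,318)]; th=[(253,80),(297,95),(245,295),(200,285)]
# scene: model order (+,+),(+,-),(-,-),(-,+)
sb=[(75,170),(205,70),(365,280),(227,372)]; sh=[(115,113),(150,88),(270,240),(227,270)]
def obs(l,o): return uncrop(l,*o,10)
A=np.r_[box(.038,.023,.022),box(.028,.007,.06)]
PT=obs(tb+th,(378,185)); PS=obs(sb+sh,(145,270))
# find scene ordering
from itertools import permutations
W=proj('scene',world(((.587,-.339),-16),A)); 
def order(P,W):
    o=[]
    for k in(0,4):
        best=min(permutations(range(4)),key=lambda p:np.abs(P[k:k+4][list(p)]-W[k:k+4]).sum()); o+=[P[k+i] for i in best]
    return np.array(o)
PS=order(PS,W)
def f(v,cams): 
    w=world(((v[0],v[1]),v[2]),A); r=[]
    if 't' in cams:r.append(proj('top',w)-PT)
    if 's' in cams:r.append(proj('scene',w)-PS)
    return np.concatenate(r).ravel()
for c in('t','s','ts'):
    r=least_squares(f,[.587,-.339,-16],args=(c,),x_scale=[.01,.01,5]); print(c,np.round(r.x,4),np.round(np.abs(r.fun).max(),2))
```

```text
t [  0.5881  -0.3405 -16.4714] 0.59
s [  0.5919  -0.3398 -16.0598] 0.82
ts [  0.5899  -0.3402 -16.254 ] 1.2
```

Emit:
jog_arm(
  plan=[
    [[0,0,0,0,0,0.81],[0,0,0,0,0,0.81],[0,0,0,0,0,0.8],[0.415,0.9,0,0,0,0],[0.415,0.9,0,0,0,0],[0.415,0.9,0,0,0,0],[0.415,0.9,0,0,0,0],[0.415,0.9,0,0,0,0],[0.415,0.9,0,0,0,0],[0.415,0.9,0,0,0,0]],
  ],
)

```text
time_s: 11.65
position: [0.5667, -0.1843, 0.2374]
tool_rot: [[0.96, -0.28, -0.0], [-0.28, -0.96, 0.0], [-0.0, -0.0, -1.0]]
ft_force: [0.2, 0.4, -0.8]
grip_width: 0.0852
```

Emit:
jog_arm(
  plan=[
    [[0.415,0.9,0,0,0,0],[0.415,0.9,0,0,0,0],[0.415,0.9,0,0,0,0],[0.415,0.9,0,0,0,0],[0,0,0.9,0,0,0],[0,0,0.9,0,0,0],[0,0,0.7,0,0,0],[0,0,0,0,0,0],[0,0,0,0,0,0]],
  ],
)

```text
time_s: 12.55
position: [0.5907, -0.3397, 0.1382]
tool_rot: [[0.96, -0.28, 0.0], [-0.28, -0.96, -0.0], [0.0, 0.0, -1.0]]
ft_force: [-0.0, -0.0, 0.7]
grip_width: 0.0854
```

Run:
```python
from h import *
s=env.observe(); p=s['position']; R=s['tool_rot']; print(p,np.degrees(np.arctan2(R[1][0],R[0][0])))
im,d=snap('scene','s7.png')
overlay('scene',im,[(((p[0],p[1]),0),[(0,0,p[2]),(0,0,.06)],(0,255,0)),(((.59,-.34),-16.25),box(.028,.007,.06),(255,0,255))],(110,220,230,330),5,'o11.png')
```

```text
[ 0.59068307 -0.33971158  0.13820659] -16.237025866939437
```

View pics/o11.png

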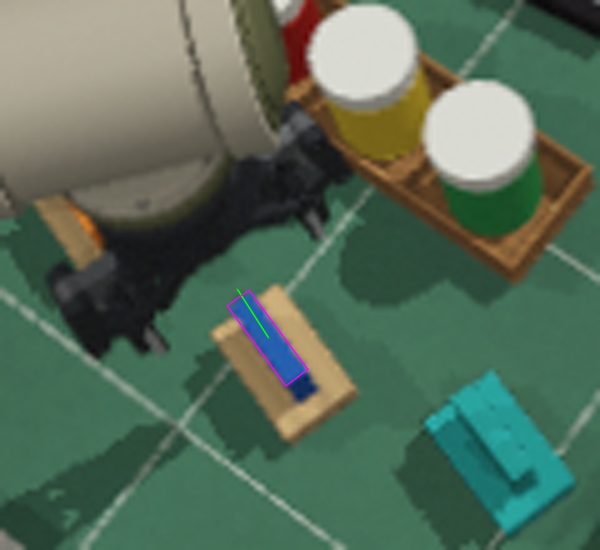

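Emit:
jog_arm(
  plan=[
    [[0,0,0.54,0,0,0],[0,0,0.54,0,0,0],[0,0,0.54,0,0,0],[0,0,0.54,0,0,0],[0,0,0.54,0,0,0],[0,0,0,0,0,0],[0,0,0,0,0,0]],
  ],
)

```text
time_s: 13.3
position: [0.5913, -0.3402, 0.0313]
tool_rot: [[0.96, -0.28, 0.002], [-0.28, -0.96, -0.002], [0.002, 0.001, -1.0]]
ft_force: [0.9, 0.7, 0.2]
grip_width: 0.0851
```

Emit:
jog_arm(
  plan=[
    [[0,0,0,0,0,0],[0,0,0,0,0,0],[0,0,0,0,0,0],[0,0,0,0,0,0],[0,0,0,0,0,0],[0,0,0,0,0,0],[0,0,0,0,0,0],[0,0,0,0,0,0]],
  ],
  grip=-1,
  squeeze=45,
)

```text
time_s: 14.1
position: [0.5906, -0.3397, 0.0295]
tool_rot: [[0.96, -0.28, 0.0], [-0.28, -0.96, -0.0], [0.0, 0.0, -1.0]]
ft_force: [-0.7, 0.4, 0.8]
grip_width: 0.0133
```

Emit:
jog_arm(
  plan=[
    [[0,0,-0.2,0,0,0],[0,0,-0.5,0,0,0],[0,0,-0.8,0,0,0],[0,0,-0.8,0,0,0],[0,0,-0.8,0,0,0],[0,0,-0.8,0,0,0],[0,0,-0.6,0,0,0],[0,0,0,0,0,0]],
  ],
)

```text
time_s: 14.9
position: [0.5914, -0.3402, 0.2136]
tool_rot: [[0.96, -0.28, 0.006], [-0.28, -0.96, -0.005], [0.007, 0.003, -1.0]]
ft_force: [-0.3, -1.1, -0.3]
grip_width: 0.0134
```

Run:
```python
from h import *
s=env.observe(); p=s['position']; print(p,s['grip_width'],s['ft_force'])
im,d=snap('scene','s8.png'); overlay('scene',im,[],(90,180,240,330),4,'o12.png')
```

```text
[ 0.59138249 -0.34021132  0.21361928] 0.013350233574528983 [-0.26135271 -1.14450958 -0.29553777]
```

View pics/o12.png

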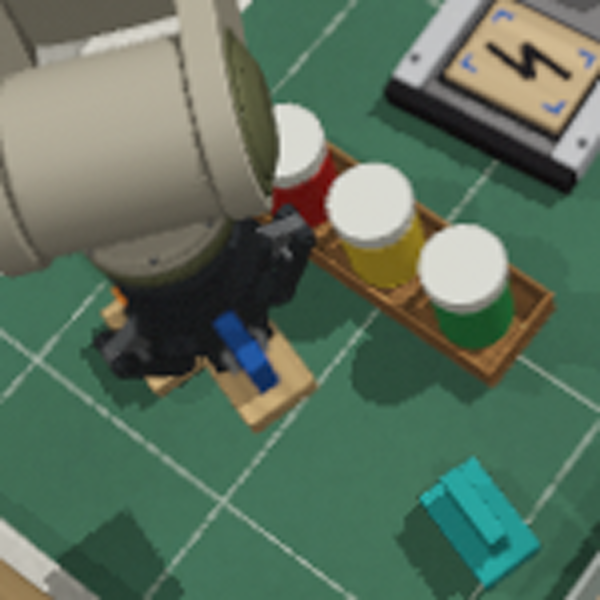

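Run:
```python
from h import *
im,d=snap('top','t8.png'); B=((.5321,.0165),4.55);c=(255,0,255)
overlay('top',im,[],(215,185,305,268),7.5,'z3.png')
overlay('scene',np.load('/tmp/scene.npz')['im'],[],(183,155,265,228),8,'z4.png')
```

View pics/z3.png

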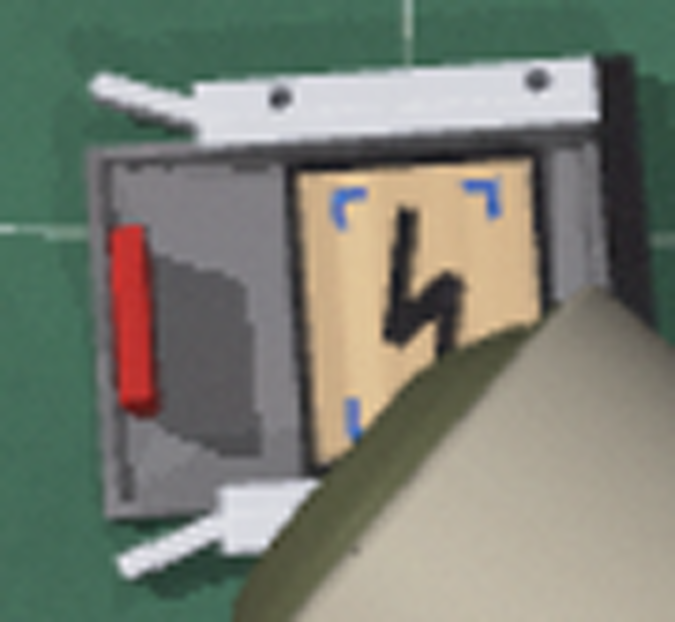

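View pics/z4.png

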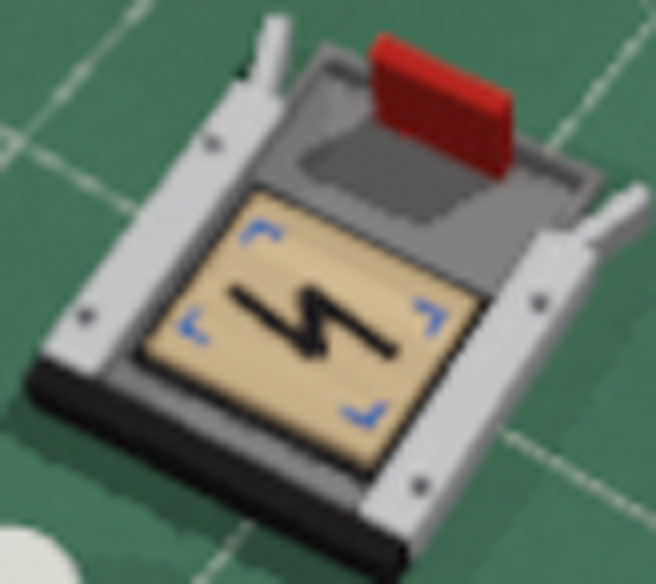

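Run:
```python
from h import *
from scipy.optimize import least_squares
a,b,u,v=.05,.04,.038,.023
top=[(uncrop((297,172),215,185,7.5),(a,b)),(uncrop((533,157),215,185,7.5),(a,-b)),(uncrop((316,467),215,185,7.5),(-a,b)),(uncrop((552,452),210,180,7),(-a,-b)),
(uncrop((332,192),215,185,7.5),(u,v)),(uncrop((495,181),215,185,7.5),(u,-v)),(uncrop((350,438),215,185,7.5),(-u,v)),(uncrop((515,432),210,180,7),(-u,-v))]
o=(183,155,8)
sc=[(uncrop((258,188),*o),(-a,b)),(uncrop((487,300),*o),(a,b)),(uncrop((368,470),*o),(a,-b)),(uncrop((143,350),*o),(-a,-b)),(uncrop((245,220),*o),(-u,v)),(uncrop((447,312),*o),(u,v)),(uncrop((371,428),*o),(u,-v)),(uncrop((178,334),*o),(-u,-v))]
def f(p,w):
    r=[]
    for cam,L in(('top',top),('scene',sc)):
        if cam in w: r.append(proj(cam,world(((p[0],p[1]),p[2]),[(*m,.013) for _,m in L]))-np.array([q for q,_ in L]))
    return np.concatenate(r).ravel()
for w in(['top'],['scene'],['top','scene']):
    r=least_squares(f,[.53,-.008,4.5],args=(w,),x_scale=[.01,.01,5]); print(w,np.round(r.x,4),np.round(np.abs(r.fun).max(),2))
print(world(((.5321,.0165),4.55),[(0,-.025,0)]))
s=env.observe();print(s['position'])
```

```text
['top'] [ 0.5325 -0.0073  4.588 ] 2.44
['scene'] [ 0.5344 -0.0078  5.0116] 2.47
['top', 'scene'] [ 0.5332 -0.0074  4.7521] 2.71
[[ 0.53408323 -0.00842121  0.        ]]
[ 0.59035832 -0.33941617  0.20888758]
```

Emit:
jog_arm(
  plan=[
    [[0,0,0,0,0,-0.61],[0,0,0,0,0,-0.61],[0,0,0,0,0,-0.61],[0,0,0,0,0,-0.606],[-0.06,-0.4,0,0,0,0],[-0.06,-0.7,0,0,0,0],[-0.06,-0.8,0,0,0,0],[-0.06,-0.8,0,0,0,0],[-0.06,-0.8,0,0,0,0],[-0.06,-0.8,0,0,0,0]],
  ],
)

```text
time_s: 16.0
position: [0.5611, -0.1678, 0.2074]
tool_rot: [[0.997, 0.082, -0.003], [0.082, -0.997, 0.002], [-0.003, -0.002, -1.0]]
ft_force: [0.1, 0.5, -0.6]
grip_width: 0.0131
```

Emit:
jog_arm(
  plan=[
    [[-0.06,-0.8,0,0,0,0],[-0.06,-0.8,0,0,0,0],[-0.06,-0.8,0,0,0,0],[-0.06,-0.8,0,0,0,0],[-0.06,-0.5,0,0,0,0],[-0.08,-0.38,0,0,0,0],[0,0,0,0,0,0],[0,0,0,0,0,0]],
  ],
)

```text
time_s: 16.8
position: [0.5336, -0.0084, 0.2088]
tool_rot: [[0.997, 0.082, -0.001], [0.082, -0.997, -0.0], [-0.001, -0.0, -1.0]]
ft_force: [0.0, -0.9, -0.6]
grip_width: 0.0135
```

Emit:
jog_arm(
  plan=[
    [[0,0,0.5,0,0,0],[0,0,0.7,0,0,0],[0,0,0.7,0,0,0],[0,0,0.6,0,0,0],[0,0,0.4,0,0,0],[0,0,0.2,0,0,0],[0,0,0,0,0,0],[0,0,0,0,0,0],[0,0,0,0,0,0]],
  ],
)

```text
time_s: 17.7
position: [0.5341, -0.0083, 0.0862]
tool_rot: [[0.997, 0.082, 0.002], [0.082, -0.997, -0.0], [0.002, 0.001, -1.0]]
ft_force: [-0.1, 0.0, -0.2]
grip_width: 0.0133
```

Run:
```python
from h import *
s=env.observe(); p=s['position'];R=s['tool_rot'];print(p,R)
zb=p[2]-.0295
yaw=np.degrees(np.arctan2(R[1][0],R[0][0])); S=((p[0],p[1]),yaw);T=((.5335,-.0078),4.7)
c=(255,0,255);g=(0,255,0)
it=[(S,box(.038,.023,zb+.022),c),(S,box(.038,.023,zb),c),(T,box(.05,.04,.013),g)]
for cam,w in(('top',(215,175,315,265)),('scene',(180,115,270,225))):
    im,d=snap(cam,cam+'9.png'); overlay(cam,im,it if cam=='scene' else it,w,5.4,'p_'+cam+'.png')
```

```text
[ 0.53414418 -0.00827149  0.08619385] [[ 9.96661237e-01  8.16297052e-02  1.72334129e-03]
 [ 8.16305397e-02 -9.96662570e-01 -4.19426573e-04]
 [ 1.68335209e-03  5.58703487e-04 -9.99998427e-01]]
```

View pics/p_top.png

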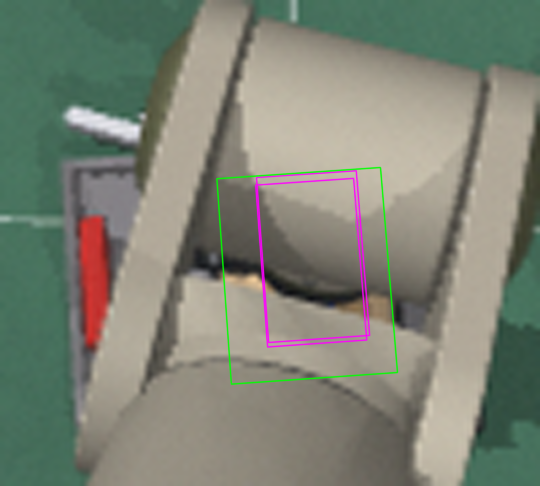

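View pics/p_scene.png

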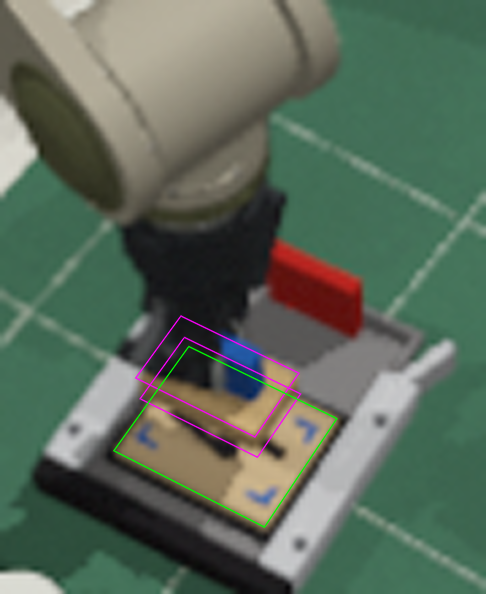

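Emit:
jog_arm(
  plan=[
    [[0,0.01,0.2,0,0,0],[0,0,0.2,0,0,0],[0,0,0.2,0,0,0],[0,0,0.15,0,0,0],[0,0,0,0,0,0],[0,0,0,0,0,0],[0,0,0,0,0,0]],
  ],
)

```text
time_s: 18.5
position: [0.5339, -0.0084, 0.0556]
tool_rot: [[0.997, 0.082, 0.001], [0.082, -0.997, -0.0], [0.001, 0.0, -1.0]]
ft_force: [0.3, -0.8, -0.7]
grip_width: 0.0132
```

Run:
```python
from h import *
s=env.observe(); p=s['position'];R=s['tool_rot'];print(p)
zb=p[2]-.0295
yaw=np.degrees(np.arctan2(R[1][0],R[0][0])); S=((p[0],p[1]),yaw);T=((.5335,-.0078),4.7)
c=(255,0,255);g=(0,255,0)
it=[(S,box(.038,.023,zb+.022),c),(S,box(.038,.023,zb),c),(T,box(.05,.04,.013),g)]
im,d=snap('scene','scene10.png'); overlay('scene',im,it,(190,160,250,220),12,'q1.png'); overlay('scene',im,[],(190,160,250,220),12,'q2.png')
```

```text
[ 0.53385144 -0.00840497  0.05558784]
```

View pics/q1.png

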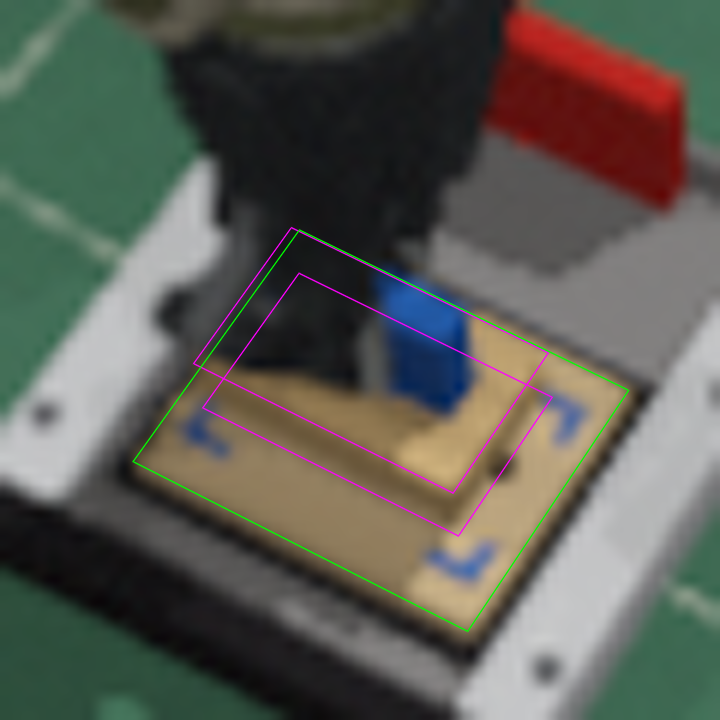

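View pics/q2.png

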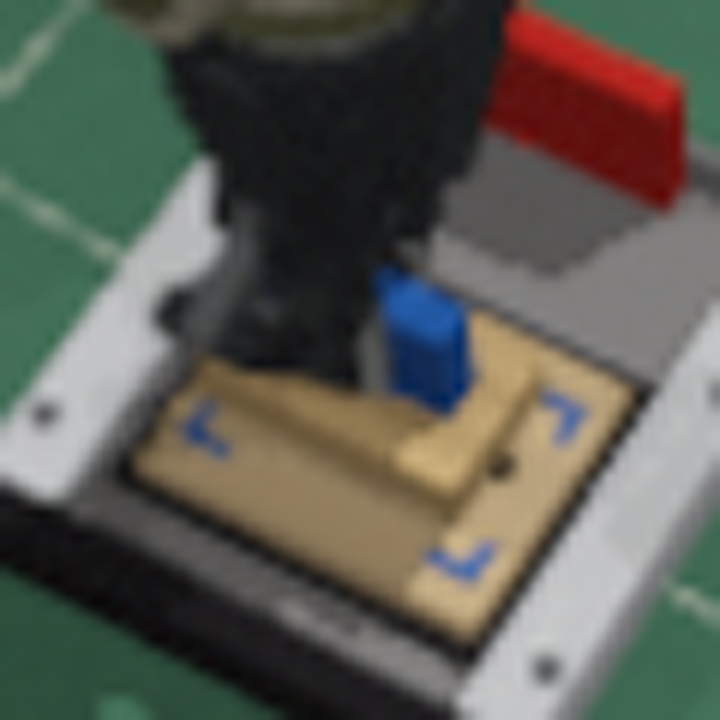

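Run:
```python
from h import *
d=np.load('/tmp/scene.npz')['d']
def at(px): 
    q=np.round(uncrop(px,190,160,12)).astype(int); return np.round(withdepth('scene',q,d),4).tolist()
print('block',at([(450,460),(480,430),(500,400),(420,460),(330,400),(260,375)]))
print('tile',at([(550,500),(480,590),(600,390),(330,520),(200,470)]))
s=env.observe();print(s['position'],s['qvel'].round(3) if hasattr(s['qvel'],'round') else s['qvel'])
```

```text
block [[0.5675, -0.0212, 0.0474], [0.5685, -0.0074, 0.0462], [0.5676, -0.0008, 0.0478], [0.5631, -0.0251, 0.0487], [0.5313, -0.0227, 0.0443], [0.5141, -0.029, 0.0487]]
tile [[0.5811, -0.0019, 0.014], [0.5843, -0.0325, 0.0132], [0.5759, 0.0321, 0.015], [0.5392, -0.0376, 0.0126], [0.5027, -0.0452, 0.0125]]
[ 0.53384465 -0.00841237  0.05562451] [-0.048 -0.046  0.068  0.03  -0.028  0.068]
```

```bash
python3 -c "
from h import *
print(close_job()); print(env.observe()['position'])"
```

```text
the job is handed in; nothing more can be done
None
the job is handed in; nothing more can be done
```

I slid the tray into the bed, then carried the blue-handled stamp over the ink jars. I handed the job in at about 18.6 s with the stamp still held above the tile. No verdict was reported.

My last checks before handing in:

| Check | Result | Allowed |
|---|---|---|
| Tray home | Pressed against the stop until the push force reached about 23 N. Image overlays put its front edge against the stop, with the tile in its pocket. | within 6 mm along, 8 mm across |
| Height above the tile | About 13 mm from the arm position and 12 mm from the depth picture | 3–20 mm |
| Offset from the mark | About 1 mm from the arm position | 7 mm |
| Turn relative to the tile | About 0.1° from the arm position | 0.1 rad (5.7°) |
| Tilt | About 0.1° from the arm position, assuming the stamp sits true in the fingers | 0.08 rad (4.6°) |
| Grip | Fingers stopped on the 14 mm handle, reading 13.2 mm | – |

**Disagreements:** the two cameras differed by about 4 mm in x on the stamp and 2 mm on the tile, so I used their average. The tile fit left errors of up to 2.7 pixels because the outside of the tape is wider than the 76 by 46 mm outline. It looked even on all sides, so it should not shift the centre.

**Not checked:** at the end the arm blocked the top camera, so the final check of the stamp over the tile used the scene camera only. I did not re-measure the other objects. They looked undisturbed wherever they were visible, and no unexpected forces appeared.

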